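# Fit an adjustable wrench to the shelf nut and tighten it

## Task

The big hex nut that clamps the white ceramic shelf has worked loose, and the adjustable wrench already lies around it with its jaws too wide. Roll the wrench's ribbed thumbwheel until the jaws are snug on the nut before turning anything, then push the wrench's handle round to turn the nut clockwise (seen from above) by about an eighth of a turn, and leave the wrench lying snug on the nut. Turn the nut only with the wrench and set the jaw only with the thumbwheel (do not grip or push either of them), and leave the other things where they are.

Things in the scene. Friction and masses are not known exactly. Their poses are not given: they have to be found in the camera images.
- nut (a joint): how far the hex nut has been turned clockwise (seen from above), rad: 0 at the start (it cannot go back), an eighth of a turn is 0.785. It takes about 0.2 N m to turn and stays where it is left
- nut_centre (a point): centre of the steel hex nut, 36 mm across flats, 41.6 mm across corners, 20 mm high, its top 21 mm above the shelf; it turns about a vertical axis fixed to the shelf. A stud 20 mm thick stands up through it to 42 mm above the shelf
- shelf: white ceramic slab 360 x 460 mm (x, y), fixed to the table; origin on the table under its centre, its upper face 22 mm above that. The nut is at (0, -80) mm
- wrench: loose adjustable wrench, bare steel, 190 mm long, about 0.5 kg, flat on the shelf, round the nut at the start, up to 5 mm off and 0.1 rad askew; closing the jaw squares it up. Origin between the jaws on its underside; x out of the mouth (handle towards -x), y from the moving jaw to the fixed jaw, z up. Steel 16 mm thick; fixed jaw's face at y = +18 mm, throat at x = -23 mm, jaw tips at x = +14 mm
- wrench_mouth (a point): point between the jaws, 8 mm above the wrench's origin, where the nut's centre lies (within 2 to 3 mm) when the jaws are snug; wrench's axes
- wrench_wheel_top (a point): top of the ribbed thumbwheel (worm), 46 mm from the mouth towards the handle, 31 mm above the shelf; wrench's axes. Wheel 29 mm in diameter, 26 mm wide, axle along y, 10 ribs 3 mm high. Rolling its top towards the mouth (+x) closes the jaw 4 mm per rad; takes 4 to 5 N at the rim, so a fingertip dragged over it must press some 8 to 12 N; stiff once the jaws are on the nut; stays where left
- wrench_handle (a point): point on the handle's centre line, 150 mm behind the mouth, at mid-thickness, 8 mm above the shelf; wrench's axes. The handle is a bar 22 mm wide and 12 mm thick (2 to 14 mm above the shelf) that ends 31 mm beyond this point. Turning the nut clockwise moves it towards +y of the wrench
- wrench_jaw (a joint): travel of the moving jaw, m: 0 fully open (50 mm between the jaws), growing as it closes: the gap is 50 mm minus this, so it is snug on the nut at 0.013 to 0.014 (several strokes of the wheel). At the start 2 to 7 mm
- pill_case: clear plastic pill case, 54 x 150 x 24 mm, loose on the shelf, origin under its centre; leave alone
- face_brush: white silicone face brush, 150 mm long, loose on the shelf, origin under its middle; leave alone
- comb: black comb, 170 mm long, 5 mm thick, loose on the shelf, origin under its middle; leave alone
- thermometer_stand: silver thermometer stand, 52 mm wide, 88 mm high, loose on the shelf, origin under its centre; leave alone
- cream_jar: round jar, 70 mm wide, 55 mm high, loose on the table, origin under its centre; leave alone
- soap: bar of soap, 85 x 55 x 25 mm, loose on the table, origin under its centre; leave alone
Mind the look-alikes: they are no part of the job. What is meant by the wrench is not blue, and is the larger of those in its own colour.

How it is judged:
By the outcome, as a careful person would: the job done as asked, in the order asked, and still so for the second after the job is handed in, with the robot touching nothing.
It also fails if it takes over 72 s, if anything falls off the work surface, if the arm or the gripper's body presses on something with over 40 N, if the wrist force passes 120 N, or if a joint passes its speed limit or range.

## Robot

A 6-joint arm with a two-finger parallel gripper is mounted at the origin on the work surface. World frame = base frame: x ahead of the robot, y to its left, z up, the work surface at z = 0. Lengths are in m, angles in rad, forces in N, time in s.
With the tool pointing down it reaches from about 0.35 to 0.85 m from the base axis. Payload 8.1 kg.
Tool frame: the origin (TCP) lies on the centre line of the jaws, within the pads' length; the fingertips stand 14 mm ahead of it and the grasp point (between the pads) lies 5 mm behind it; x points along the fingers, z is the direction in which the jaws open and shut, and the axes are right-handed (so a half turn about x gives the same grasp; the last joint's range is limited). The gripper opens to 85 mm and grips with 20 to 120 N. Pads are 22 mm wide; open, the fingers measure 114 mm over their backs; the gripper's body (76 mm by 85 mm) begins 54 mm behind the grasp point. The pads swing forward as they close: fully open they stand 13 mm farther back than shut.
Start: joints at [-1.253, 0.13, 1.488, -0, 1.523, -0.085], TCP at [0.235, -0.552, 0.245] pointing down, gripper open.
Joint ranges: [-2.96, 2.96], [-0.89, 2.26], [0.02, 2.5], [-1.34, 4.48], [0, 2.73], [-2.66, 2.66]. Speed limits (rad/s): [2.39, 2.39, 2.79, 3.14, 3.14, 3.14].

## Interface

Orientations are given as a rotation vector (axis times angle).
In Python, from bench import observe, get_image, calibration, close_job gives the robot as it stands. The module is installed in compiled form; this text tells all that it offers.
- The arm moves only by the tool carry_out, never from a script. Its arguments are lists of equal length, an entry for each row: "offset": the shift along the tool's x, y, z in mm, a list of three; "twist": the turn, a rotation vector about the tool's x, y, z in rad, a list of three; "claw": the closure, from 0 (fully open) to 1 (shut). In form: {"offset": [[dx, dy, dz], ...], "twist": [[ax, ay, az], ...], "claw": [claw, ...]}. A call has 1 to 12 rows; each row shifts and turns the commanded pose from where the row before left it, along the tool's axes as they then stand; what a row does not reach is not made up. A row lasts 1/8 s, in which the tool goes at most 62.5 mm and 10.7 degrees, less where a joint would pass 70% of its speed; a pose out of reach is approached as far as the arm can. A call is refused whole if a number of a shift passes 62.5 or a number of a turn 0.188, either way. A call with a gripper value outside its range is refused whole. The fingers move at their own pace and stop on an object; the grip force is fixed at half the most. Time passes only in rows, so rows that do not move let the fingers close. It gives the time, the measured TCP pose, the force and the opening at its end, in the units of the state.
- observe(): the state, without advancing time (a new reading comes with each control period).
- get_image(name): name is "side" or "top" or "wrist"; returns the picture (420x560x3 uint8, red, green, blue); there is no depth.
- calibration(name): a dict with "fx", "fy", "cx", "cy" (pixels), "D" ([k1, k2, p1, p2, k3] as OpenCV has them; the pictures are not rectified), "R" (3x3) and "t" (3): a world point X has camera coordinates R X + t. Camera axes: x right, y down, z forward; pixel columns grow to the right and rows downward; lengths in m; the calibration is good to about 2 mm. A picture is of the moment at which its call begins: read the wrist's pose just before it. calibration takes no time and is no camera call; for the wrist camera it gives the pose at the moment of the call.
- close_job(): hands the job in, once; it reports no verdict.
The state is a dict: "time_s": time; "joint_pos": joint angles; "joint_vel": joint speeds; "effort": joint torques, N m; "tool_pos": TCP position; "tcp_rot": TCP orientation; "wrist_force": force on the tool from outside, world axes, zero at the start; "wrist_torque": the same for the moment, N m; "gripper_width": opening from 0.0 (shut) to 1.0 (fully open).
Only numpy, scipy, OpenCV 4.12 (cv2) and the standard library are available. Lean on these libraries where they do the work, as an engineer would, in place of code of your own. Each camera call takes 0.05 s, during which the arm holds its last target.

## Working session

There is one attempt and no reset: what is moved stays moved. The work goes in short steps, Python scripts to look and compute and a tool call to move; the robot and the scene stay as the last step left them, time stands still between calls to the robot, and variables do not carry over. Pictures are saved under pics/ and viewed, and the job is handed in when it is done.

Besides the shell and the picture viewer there is one more tool, called as name(argument=value, ...) on one line, values as JSON. carry_out: Moves the arm, as the interface text tells. Its arguments: {"type":"object","properties":{"offset":{"type":"array"},"twist":{"type":"array"},"claw":{"type":"array"}},"required":["offset","twist","claw"]}

```bash
mkdir -p pics
python3 - <<'E'
from bench import *
import cv2
print(observe())
for n in ("side","top","wrist"):
    c=calibration(n); print(n,c)
    cv2.imwrite(f"pics/{n}0.png",get_image(n)[:,:,::-1])
E
```

```text
{'time_s': 0.0, 'joint_pos': array([-1.25340490e+00,  1.31156691e-01,  1.48929901e+00, -2.77007576e-05,
        1.52302741e+00, -8.54087985e-02]), 'joint_vel': array([ 3.74710258e-04,  5.80035544e-05, -7.34740940e-04,  4.18678108e-04,
        2.99257667e-04,  1.29688636e-03]), 'effort': array([-2.74342310e-03, -5.69404435e+01, -5.00554097e+01, -3.28380838e-04,
        1.47850870e-02,  8.30338934e-06]), 'tool_pos': array([ 0.23503449, -0.55146027,  0.24423627]), 'tcp_rot': array([ 0.90872466,  1.37478779, -0.90682901]), 'wrist_force': array([-0.35297961, -0.74891196,  0.19745665]), 'wrist_torque': array([-0.01859815, -0.02970804, -0.08198293]), 'gripper_width': 0.9997452761113989}
side {'fx': 497.90074516502847, 'fy': 497.90074516502847, 'cx': 277.917018186638, 'cy': 210.66604405205237, 'D': array([0.00298571, 0.        , 0.        , 0.        , 0.        ]), 'R': array([[ 0.90983752, -0.41476086, -0.01300402],
       [-0.24775487, -0.51781298, -0.81883285],
       [ 0.33288617,  0.74822666, -0.57388471]]), 't': array([-0.51076926,  0.19147818,  1.41465707])}
top {'fx': 381.25957827099506, 'fy': 381.25957827099506, 'cx': 280.3091937839886, 'cy': 206.7697942280501, 'D': array([-0.03245036,  0.        ,  0.        ,  0.        ,  0.        ]), 'R': array([[-2.90756142e-02, -9.99575625e-01, -1.78301497e-03],
       [-9.97801064e-01,  2.91301935e-02, -5.95354326e-02],
       [ 5.95621068e-02,  4.80649614e-05, -9.98224601e-01]]), 't': array([-0.00996383,  0.55462322,  1.1558587 ])}
wrist {'fx': 373.44515778576573, 'fy': 373.44515778576573, 'cx': 278.0926134565366, 'cy': 207.43927149068605, 'D': array([-0.04866492,  0.        ,  0.        ,  0.        ,  0.        ]), 'R': array([[ 0.39212254, -0.91991197, -0.0013711 ],
       [-0.8780054 , -0.37470331,  0.29783209],
       [-0.27449306, -0.11558284, -0.95461729]]), 't': array([-0.59943121, -0.038782  ,  0.37922097])}
```

View pics/side0.png

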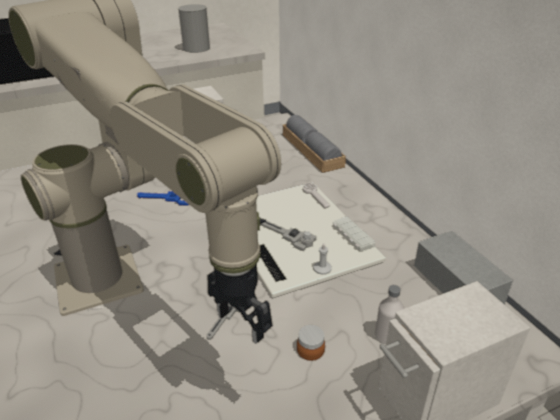

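View pics/top0.png

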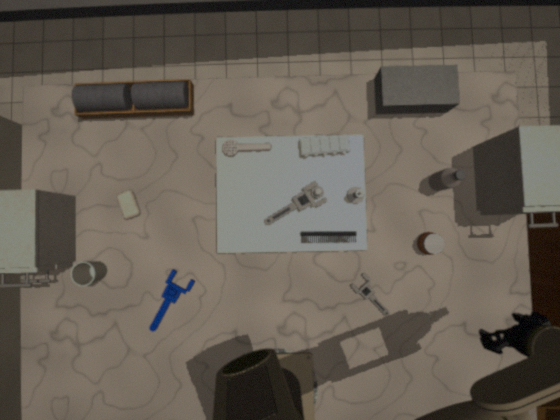

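View pics/wrist0.png

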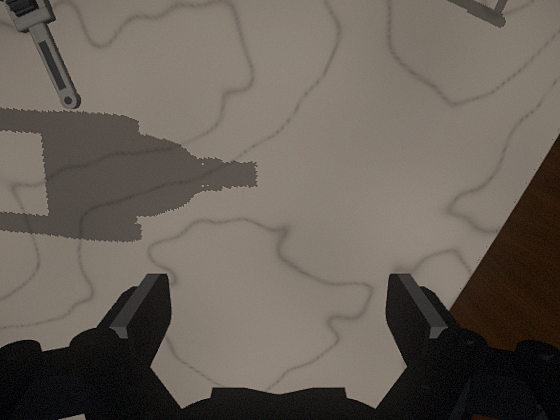

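Candidates in the top view are the steel wrench on the shelf round the nut (head about (313,193), handle end (268,221)), a smaller steel wrench on the table (368,293), and a blue wrench (172,300). I choose the one on the shelf, and check it in a close crop.

```bash
cat > h.py <<'E'
from bench import *
import numpy as np, cv2
from scipy.spatial.transform import Rotation as Ro
def ray(c,uv,z):
    K=np.array([[c['fx'],0,c['cx']],[0,c['fy'],c['cy']],[0,0,1]])
    p=cv2.undistortPoints(np.array([[uv]],float),K,c['D'])[0,0]
    d=c['R'].T@np.array([p[0],p[1],1]); o=-c['R'].T@c['t']
    return o+d*(z-o[2])/d[2]
def proj(c,X):
    K=np.array([[c['fx'],0,c['cx']],[0,c['fy'],c['cy']],[0,0,1]])
    return cv2.projectPoints(np.array(X,float).reshape(-1,1,3),cv2.Rodrigues(c['R'])[0],c['t'],K,c['D'])[0][:,0]
def save(n,name,box=None,s=1):
    im=get_image(n)[:,:,::-1]
    if box: im=im[box[1]:box[3],box[0]:box[2]]
    cv2.imwrite('pics/'+name,cv2.resize(im,None,fx=s,fy=s,interpolation=cv2.INTER_CUBIC))
E
python3 - <<'E'
from h import *
im=cv2.imread('pics/top0.png')
cv2.imwrite('pics/crop0.png',cv2.resize(im[165:240,250:370],None,fx=6,fy=6,interpolation=cv2.INTER_CUBIC))
c=calibration('top')
g=cv2.cvtColor(im,cv2.COLOR_BGR2HSV)
m=((g[:,:,2]>150)&(g[:,:,1]<45)).astype(np.uint8)
cs,_=cv2.findContours(m,cv2.RETR_EXTERNAL,cv2.CHAIN_APPROX_SIMPLE)
for k in sorted(cs,key=cv2.contourArea)[-3:]:
    r=cv2.minAreaRect(k);print(r)
    for p in cv2.boxPoints(r): print(p,ray(c,p,0.022))
for p in [(216,137),(362,135),(366,249),(217,252)]: print(p,ray(c,p,.022))
E
```

```text
(216, 137) [0.77628472 0.16696072 0.022     ]
(362, 135) [ 0.76933942 -0.2859367   0.022     ]
(366, 249) [ 0.41736941 -0.28322826  0.022     ]
(217, 252) [0.42152349 0.17053166 0.022     ]
```

View pics/crop0.png

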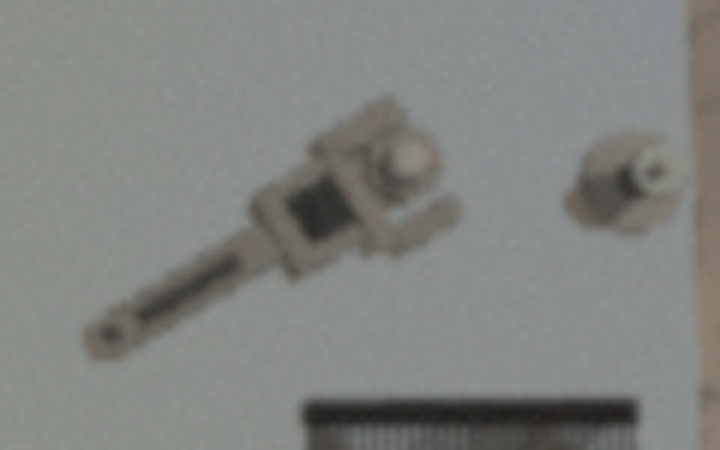

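The crop shows the steel shelf wrench: fixed jaw up-left, moving jaw lower right, nut with stud at about (318,192), wheel at (304,200), handle hole at (268,221). It is the larger steel one and lies round the nut, so it is the right one. Next I work out the coarse pose and where the wrist must go.

Run:
```python
from h import *
c=calibration('top')
f=lambda u,v:(250+u/6,165+v/6)
print('stud top',ray(c,f(412,155),.064)); print('wheel',ray(c,f(322,208),.053)); print('hole',ray(c,f(108,334),.036))
h=ray(c,f(108,334),.036)[:2]; n=ray(c,f(322,208),.053)[:2]
d=n-h; print('dir wheel-hole',np.linalg.norm(d),np.arctan2(d[1],d[0]))
o=observe(); R=Ro.from_rotvec(o['tcp_rot']).as_matrix(); print(R)
cw=calibration('wrist'); print('cam in tool',R.T@(-cw['R'].T@cw['t']-o['tool_pos'])); print(cw['R']@R)
```

```text
stud top [ 0.59516041 -0.14091219  0.064     ]
wheel [ 0.57110166 -0.09636856  0.053     ]
hole [0.51202631 0.01223457 0.036     ]
dir wheel-hole 0.12363064816920026 -1.0726050744680244
[[-4.95279343e-04  9.19959762e-01  3.92012489e-01]
 [ 1.44331213e-03  3.92012787e-01 -9.19958636e-01]
 [-9.99998836e-01  1.10159871e-04 -1.52194492e-03]]
cam in tool [-0.12842378  0.0759627   0.00020309]
[[-3.85181946e-04  1.19987241e-04  9.99999919e-01]
 [-2.97956839e-01 -9.54579343e-01 -2.30253374e-07]
 [ 9.54579265e-01 -2.97956814e-01  4.03437748e-04]]
```

carry_out(offset=[[0,0,0],[0,0,0],[0,0,0],[0,0,0],[0,0,0],[0,0,0],[0,0,0],[0,0,0],[0,0,0]], twist=[[-0.186,0,0],[-0.186,0,0],[-0.186,0,0],[-0.186,0,0],[-0.186,0,0],[-0.186,0,0],[-0.186,0,0],[-0.186,0,0],[-0.186,0,0]], claw=[1,1,1,1,1,1,1,1,1])

```text
time_s: 1.27
tool_pos: [0.2351, -0.5518, 0.2449]
tcp_rot: [-0.401, 1.533, 0.402]
wrist_force: [0.2, 0.1, -0.1]
gripper_width: 0.001
```

carry_out(offset=[[3.7,19.6,43],[3.7,19.6,43],[3.7,19.6,43],[3.7,19.6,43],[3.7,19.6,43],[3.7,19.6,43],[3.7,19.6,43],[3.7,19.6,43],[3.7,19.6,43],[3.7,19.6,43],[3.7,19.6,43],[3.7,19.6,43]], twist=[[0,0,0],[0,0,0],[0,0,0],[0,0,0],[0,0,0],[0,0,0],[0,0,0],[0,0,0],[0,0,0],[0,0,0],[0,0,0],[0,0,0]], claw=[1,1,1,1,1,1,1,1,1,1,1,1])

```text
time_s: 2.78
tool_pos: [0.5732, -0.0947, 0.2005]
tcp_rot: [-0.397, 1.535, 0.397]
wrist_force: [0.5, -0.0, 0.5]
gripper_width: -0.001
```

Run:
```python
from h import *
o=observe(); print(o['time_s'],o['tool_pos'],o['joint_pos'].round(3),o['gripper_width'],o['wrist_force']); print(Ro.from_rotvec(o['tcp_rot']).as_matrix().round(4))
save('wrist','w1.png');
```

```text
2.775 [ 0.57316287 -0.09474701  0.20048014] [-0.252  0.104  1.599 -0.     1.439 -0.758] -0.0006135292624770913 [ 0.52741682 -0.02452722  0.4706905 ]
[[-4.000e-04 -4.847e-01  8.747e-01]
 [ 0.000e+00  8.747e-01  4.847e-01]
 [-1.000e+00  2.000e-04 -3.000e-04]]
```

View pics/w1.png

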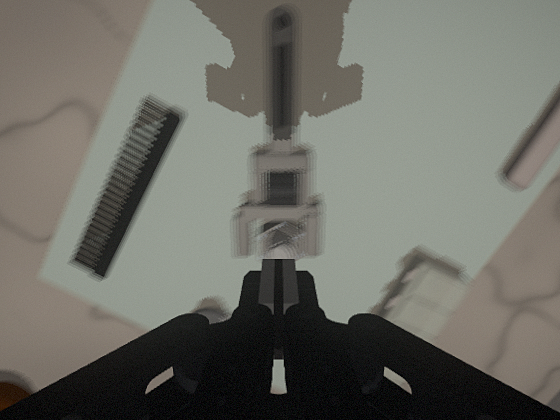

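The picture is blurred by motion: handle at top (280,60), head at (280,230), and the fingertips cover the nut. I shift 60 mm towards the mouth so that the nut comes clear, and hold still.

carry_out(offset=[[0,-30,0],[0,-30,0],[0,0,0],[0,0,0]], twist=[[0,0,0],[0,0,0],[0,0,0],[0,0,0]], claw=[1,1,1,1])

```text
time_s: 3.32
tool_pos: [0.6011, -0.1483, 0.2004]
tcp_rot: [-0.396, 1.535, 0.397]
wrist_force: [0.3, -0.3, -0.4]
gripper_width: 0.001
```

Run:
```python
from h import *
o=observe(); print(o['time_s'],o['tool_pos'],o['wrist_force'])
np.save('c.npy',calibration('wrist'),allow_pickle=True)
save('wrist','w2.png'); im=cv2.imread('pics/w2.png')
cv2.imwrite('pics/w2c.png',cv2.resize(im[0:290,190:370],None,fx=2.06,fy=2.06,interpolation=cv2.INTER_CUBIC))
```

```text
3.325 [ 0.60114133 -0.14827749  0.20038367] [ 0.32281236 -0.34867781 -0.44839429]
```

View pics/w2c.png

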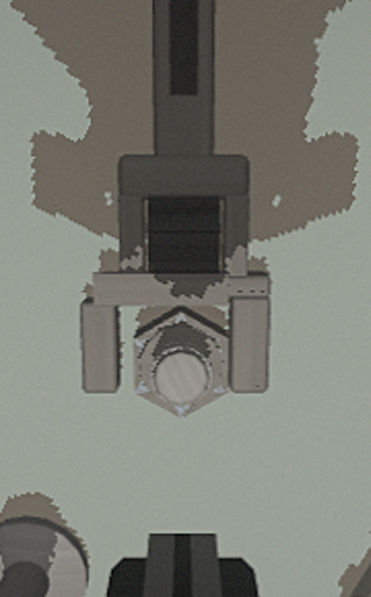

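Clear view: stud top at crop (182,378), wheel's dark slot at x 148–222, y 196–272, fixed jaw on the right (tool +z = wrench +y), moving jaw on the left with a gap to the nut. Next I measure.

```bash
cat > m.py <<'E'
from h import *
c=np.load('c.npy',allow_pickle=True).item()
f=lambda u,v:(190+u/2.06,v/2.06)
def r(u,v,z): return ray(c,f(u,v),z)[:2]
nut=r(182,378,.064); print('nut',nut)
a=(r(154,5,.036)+r(215,5,.036))/2; b=(r(153,150,.036)+r(213,150,.036))/2
print('handle w',np.linalg.norm(r(153,100,.036)-r(214,100,.036)))
d=(b-a)/np.linalg.norm(b-a); yaw=np.arctan2(d[1],d[0]); print('wrench yaw',yaw,'(tool y yaw -pi =',2.0766-np.pi)
n=np.array([-d[1],d[0]])
L=r(119,345,.038);R=r(230,345,.038);print('gap',(R-L)@n, 'nut L,R gaps', (nut-L)@n,(R-nut)@n)
print('hl offset of nut from handle line',(nut-a)@n)
w=(r(148,234,.05)+r(222,234,.05))/2
print('wheel mid',w,(w-a)@n,(w-nut)@d)
for v,z in((196,.038),(272,.038),(155,.038)): print(v,(r(182,v,z)-nut)@d)
mouth=R-18e-3*n; print('fixed jaw->centreline off',(mouth-a)@n)
print('jaw tips',(r(250,392,.038)-nut)@d)
E
python3 m.py
```

```text
nut [ 0.5954626  -0.13808954]
handle w 0.021653059168922798
wrench yaw -1.0752865022642952 (tool y yaw -pi = -1.0649926535897931
gap 0.04255919992815357 nut L,R gaps 0.024260956874487132 0.018298243053666438
hl offset of nut from handle line 0.0004902876072578613
wheel mid [ 0.57268191 -0.09483025] 0.001018446277903355 -0.048888106796407184
196 -0.0617347744320582
272 -0.03437921238182918
155 -0.0759513713033046
fixed jaw->centreline off 0.000788530660924314
jaw tips 0.011579741696615239
```

carry_out(offset=[[0,34,0],[20,34,0],[40,0,0],[40,0,0],[24,0,0],[0,0,0],[0,0,0]], twist=[[0.01,0,0],[0,0,0],[0,0,0],[0,0,0],[0,0,0],[0,0,0],[0,0,0]], claw=[1,1,1,1,1,1,1])

```text
time_s: 4.25
tool_pos: [0.5696, -0.0888, 0.0783]
tcp_rot: [-0.39, 1.534, 0.389]
wrist_force: [-0.2, -0.2, 0.3]
gripper_width: -0.005
```

Run:
```python
from h import *
o=observe(); print(o['time_s'],o['tool_pos'],o['wrist_force'])
save('wrist','w3.png'); save('side','s3.png',(230,170,390,290),5)
```

```text
4.25 [ 0.56963488 -0.0888043   0.07831392] [-0.24394418 -0.23943354  0.28602931]
```

View pics/w3.png

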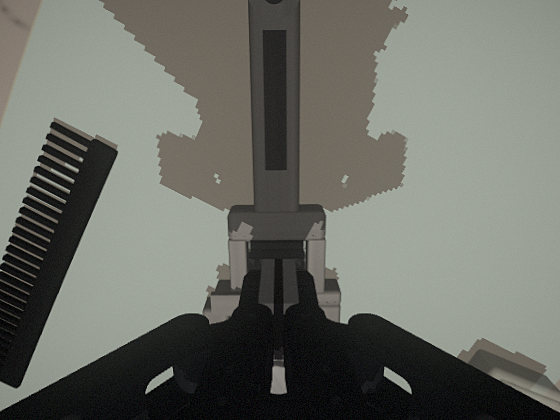

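View pics/s3.png

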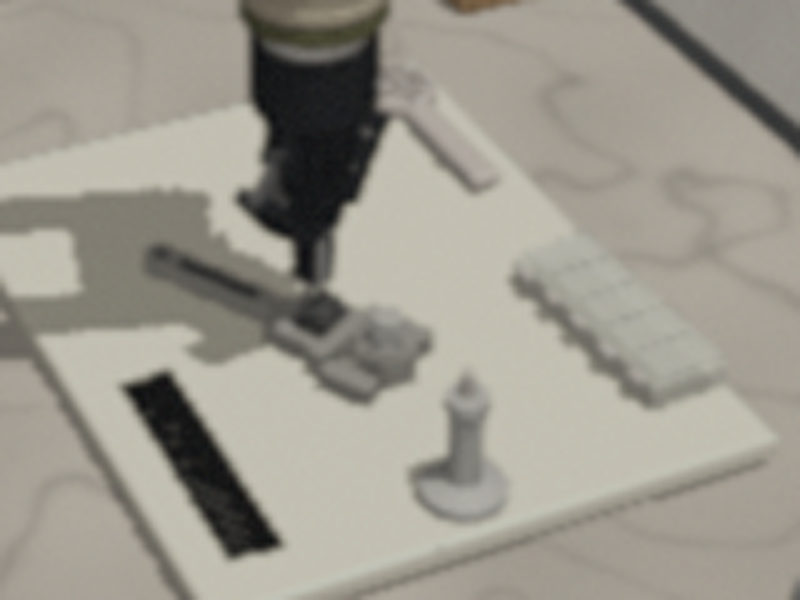

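Fingertip sits above the wheel ((280,250) in the wrist view), centred across it, and clear of everything else. Next I descend gently.

carry_out(offset=[[5,0,0],[4,0,0],[1,0,0],[0,0,0]], twist=[[0,0,0],[0,0,0],[0,0,0],[0,0,0]], claw=[1,1,1,1])

```text
time_s: 4.85
tool_pos: [0.5689, -0.089, 0.0669]
tcp_rot: [-0.389, 1.536, 0.389]
wrist_force: [-0.5, 0.2, -0.6]
gripper_width: -0.003
```

carry_out(offset=[[1,0,0],[1,0,0],[0,0,0]], twist=[[0,0,0],[0,0,0],[0,0,0]], claw=[1,1,1])

```text
time_s: 5.22
tool_pos: [0.5692, -0.089, 0.0663]
tcp_rot: [-0.389, 1.535, 0.389]
wrist_force: [-6.7, 1.5, 12.4]
gripper_width: 0.003
```

carry_out(offset=[[0,-2,0],[0,-2,0],[0,-2,0]], twist=[[0,0,0],[0,0,0],[0,0,0]], claw=[1,1,1])

```text
time_s: 5.6
tool_pos: [0.5723, -0.0946, 0.0666]
tcp_rot: [-0.39, 1.535, 0.388]
wrist_force: [-6.3, 0.3, 12.2]
gripper_width: -0.004
```

carry_out(offset=[[0,-2,-0.5],[0,-2,-0.2],[0,-2,0]], twist=[[0,0,0],[0,0,0],[0,0,0]], claw=[1,1,1])

```text
time_s: 5.98
tool_pos: [0.5748, -0.0994, 0.0666]
tcp_rot: [-0.389, 1.534, 0.389]
wrist_force: [-5.6, 3.4, 14.7]
gripper_width: -0.001
```

carry_out(offset=[[0,-2,-0.3],[0,-2,-0.2],[0,-2,0]], twist=[[0,0,0],[0,0,0],[0,0,0]], claw=[1,1,1])

```text
time_s: 6.35
tool_pos: [0.5777, -0.1051, 0.0663]
tcp_rot: [-0.389, 1.533, 0.389]
wrist_force: [0.6, 3.1, 6.4]
gripper_width: -0.005
```

carry_out(offset=[[-20,0,0],[-50,-10,0],[-54,-20,0],[0,-12,0],[0,0,0],[0,0,0]], twist=[[0,0,0],[0,0,0],[0,0,0],[0,0,0],[0,0,0],[0,0,0]], claw=[1,1,1,1,1,1])

```text
time_s: 7.1
tool_pos: [0.5953, -0.1417, 0.1873]
tcp_rot: [-0.387, 1.538, 0.39]
wrist_force: [0.1, 0.2, -0.3]
gripper_width: -0.001
```

```bash
cat > look.py <<'E'
from h import *
import sys
o=observe(); print(o['time_s'],o['tool_pos'],o['wrist_force'].round(1), Ro.from_rotvec(o['tcp_rot']).as_matrix()[:,1].round(4))
np.save('c.npy',calibration('wrist'),allow_pickle=True)
n=sys.argv[1]
save('wrist',n+'.png'); im=cv2.imread(f'pics/{n}.png')
cv2.imwrite(f'pics/{n}c.png',cv2.resize(im[0:290,190:370],None,fx=2.06,fy=2.06,interpolation=cv2.INTER_CUBIC))
E
python3 look.py w4
```

```text
7.1 [ 0.59529775 -0.14169521  0.1872816 ] [ 0.1  0.2 -0.3] [-0.4759  0.8795  0.0024]
```

View pics/w4c.png

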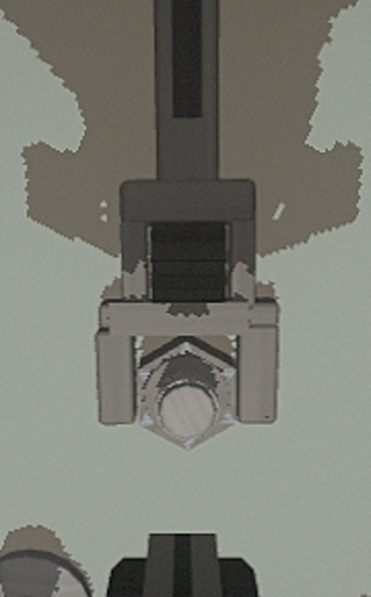

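```bash
cat > m2.py <<'E'
from h import *
c=np.load('c.npy',allow_pickle=True).item()
f=lambda u,v:(190+u/2.06,v/2.06)
def r(u,v,z): return ray(c,f(u,v),z)[:2]
def go(stud,hu,hl,jaw,tip,wheel):
    nut=r(*stud,.064)
    a=(r(hu[0],hu[2],.036)+r(hu[1],hu[2],.036))/2; b=(r(hl[0],hl[2],.036)+r(hl[1],hl[2],.036))/2
    d=(b-a)/np.linalg.norm(b-a); n=np.array([-d[1],d[0]])
    L=r(jaw[0],jaw[2],.038);R=r(jaw[1],jaw[2],.038)
    print('nut',nut,'yaw',np.arctan2(d[1],d[0]),'gap mm',(R-L)@n*1e3,'Lgap',(nut-L)@n*1e3,'Rgap',(R-nut)@n*1e3,'off',(nut-a)@n*1e3,'tip',(r(*tip,.038)-nut)@d*1e3)
    print('hb', a,b)
E
python3 - <<'E'
from m2 import *
go((188,412),(157,219,10),(156,218,170),(134,238,380),(258,423),None)
E
```

```text
nut [ 0.59542957 -0.13813895] yaw -1.0794025032232477 gap mm 38.58947125163073 Lgap 19.950956547001834 Rgap 18.638514704628896 off 0.7730188095266475 tip 11.617735554352437
hb [ 0.53333291 -0.02374769] [ 0.55733093 -0.06858871]
```

The jaw closed by 4 mm (gap 42.6 → 38.6 mm), wrench still square (jaw edges at crop 134 and 238, stud at (188,412)). Second stroke.

carry_out(offset=[[0,30,1],[20,29.5,1],[40,0,0],[40,0,0],[16,0,0],[0,0,0],[0,0,0]], twist=[[0,0,0],[0,0,0],[0,0,0],[0,0,0],[0,0,0],[0,0,0],[0,0,0]], claw=[1,1,1,1,1,1,1])

```text
time_s: 8.02
tool_pos: [0.5711, -0.0893, 0.0746]
tcp_rot: [-0.39, 1.534, 0.388]
wrist_force: [0.2, 0.2, -0.3]
gripper_width: -0.001
```

carry_out(offset=[[2,0,0],[2,0,0],[0,0,0]], twist=[[0,0,0],[0,0,0],[0,0,0]], claw=[1,1,1])

```text
time_s: 8.4
tool_pos: [0.57, -0.0891, 0.0691]
tcp_rot: [-0.389, 1.535, 0.389]
wrist_force: [-0.4, 0.1, -0.3]
gripper_width: 0.007
```

carry_out(offset=[[2,0,0],[1,0,0],[0,0,0]], twist=[[0,0,0],[0,0,0],[0,0,0]], claw=[1,1,1])

```text
time_s: 8.78
tool_pos: [0.5702, -0.0891, 0.0666]
tcp_rot: [-0.389, 1.535, 0.389]
wrist_force: [-2.1, 0.6, 5.3]
gripper_width: 0.0
```

carry_out(offset=[[0.7,-1,-0.3],[0,-2,0],[0,-2,0]], twist=[[0,0,0],[0,0,0],[0,0,0]], claw=[1,1,1])

```text
time_s: 9.15
tool_pos: [0.5726, -0.0933, 0.0668]
tcp_rot: [-0.389, 1.535, 0.389]
wrist_force: [-5.0, 2.5, 11.9]
gripper_width: 0.001
```

carry_out(offset=[[0,-2,0],[0,-2,0]], twist=[[0,0,0],[0,0,0]], claw=[1,1])

```text
time_s: 9.4
tool_pos: [0.5742, -0.0968, 0.0664]
tcp_rot: [-0.389, 1.535, 0.389]
wrist_force: [-5.0, 3.9, 11.2]
gripper_width: -0.004
```

carry_out(offset=[[0.2,-2,-0.3],[0,-2,0]], twist=[[0,0,0],[0,0,0]], claw=[1,1])

```text
time_s: 9.65
tool_pos: [0.5756, -0.0992, 0.0664]
tcp_rot: [-0.387, 1.535, 0.391]
wrist_force: [-6.1, 7.1, 14.2]
gripper_width: -0.005
```

carry_out(offset=[[0,-2,0],[0,-2,0]], twist=[[0,0,0],[0,0,0]], claw=[1,1])

```text
time_s: 9.9
tool_pos: [0.5779, -0.1033, 0.0659]
tcp_rot: [-0.388, 1.535, 0.39]
wrist_force: [-3.6, 5.6, 8.6]
gripper_width: -0.001
```

The drag force rose to about 9 N and then the tip slipped, so the jaws are probably on the nut. I lift and look.

carry_out(offset=[[-20,0,0],[-50,-10,0],[-54,-20,0],[0,-12,0],[0,0,0],[0,0,0]], twist=[[0,0,0],[0,0,0],[0,0,0],[0,0,0],[0,0,0],[0,0,0]], claw=[1,1,1,1,1,1])

```text
time_s: 10.65
tool_pos: [0.5963, -0.1406, 0.1874]
tcp_rot: [-0.388, 1.538, 0.39]
wrist_force: [0.4, 0.0, -0.5]
gripper_width: 0.001
```

```bash
python3 look.py w5
```

```text
10.65 [ 0.59634018 -0.14064147  0.18739566] [ 0.4  0.  -0.5] [-0.4758  0.8795  0.0023]
```

View pics/w5c.png

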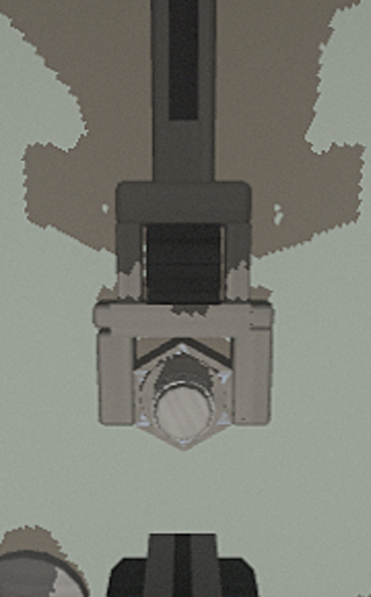

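Run:
```python
from m2 import *
go((184,413),(153,215,10),(152,214,170),(134,232,380),(252,424),None)
im=cv2.imread('pics/w5.png'); im=im[160:222,225:335]
cv2.imwrite('pics/w5z.png',cv2.resize(im,None,fx=7,fy=7,interpolation=cv2.INTER_CUBIC))
```

```text
nut [ 0.59544968 -0.13807634] yaw -1.0807394836812656 gap mm 36.37596786564011 Lgap 18.60351095696401 Rgap 17.7724569086761 off 0.9034575782200163 tip 11.633829977748805
hb [ 0.53320229 -0.02330994] [ 0.55714846 -0.06819824]
```

View pics/w5z.png

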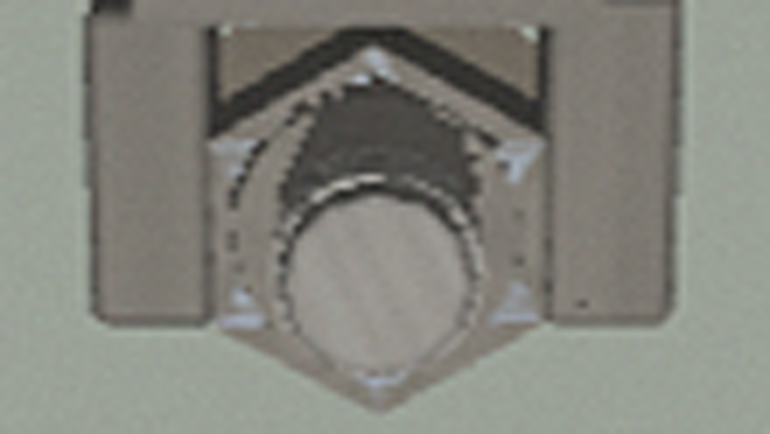

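The jaws now touch both flats in the picture (gap measured 36.4 mm, nut 36). I make one more confirming stroke to be sure the wheel is stiff.

carry_out(offset=[[0,28,0],[20,27,0],[40,0,0],[40,0,0],[20,0,0],[2,0,0],[1,0,0],[0.7,0,0],[0,0,0]], twist=[[0,0,0],[0,0,0],[0,0,0],[0,0,0],[0,0,0],[0,0,0],[0,0,0],[0,0,0],[0,0,0]], claw=[1,1,1,1,1,1,1,1,1])

```text
time_s: 11.82
tool_pos: [0.5711, -0.0924, 0.0664]
tcp_rot: [-0.388, 1.536, 0.39]
wrist_force: [-6.0, 3.3, 10.5]
gripper_width: -0.002
```

carry_out(offset=[[0,-1.5,0],[0,-1.5,0],[0,0,0]], twist=[[0,0,0],[0,0,0],[0,0,0]], claw=[1,1,1])

```text
time_s: 12.2
tool_pos: [0.573, -0.0947, 0.0665]
tcp_rot: [-0.388, 1.535, 0.39]
wrist_force: [-3.6, 4.8, 8.6]
gripper_width: -0.001
```

carry_out(offset=[[0.5,-1.5,0],[0,-1.5,0],[0,-1.5,0],[0,-1,0]], twist=[[0,0,0],[0,0,0],[0,0,0],[0,0,0]], claw=[1,1,1,1])

```text
time_s: 12.7
tool_pos: [0.576, -0.0991, 0.0665]
tcp_rot: [-0.388, 1.534, 0.39]
wrist_force: [-5.7, 7.4, 12.4]
gripper_width: 0.001
```

The drag reached 9 N with the tip slipping on the stiff wheel, so the jaws are snug. Now I lift and go to the −y side of the handle, 150 mm from the nut.

carry_out(offset=[[-30,0,0],[-30,0,0],[0,35,-10.7],[0,35,-10.7],[0,36,-10.7],[30,0,0],[25,0,0],[0,0,0],[0,0,0]], twist=[[0,0,0],[0,0,0],[0,0,0],[0,0,0],[0,0,0],[0,0,0],[0,0,0],[0,0,0],[0,0,0]], claw=[1,1,1,1,1,1,1,1,1])

```text
time_s: 13.82
tool_pos: [0.4973, -0.0225, 0.0708]
tcp_rot: [-0.389, 1.535, 0.388]
wrist_force: [0.7, -0.2, 0.0]
gripper_width: -0.001
```

```bash
python3 look.py w6;python3 -c "
from h import *
save('side','s6.png',(220,170,380,290),5)"
```

```text
13.825 [ 0.49730783 -0.02249224  0.07082554] [ 0.7 -0.2  0. ] [-4.758e-01  8.795e-01 -6.000e-04]
```

View pics/w6.png

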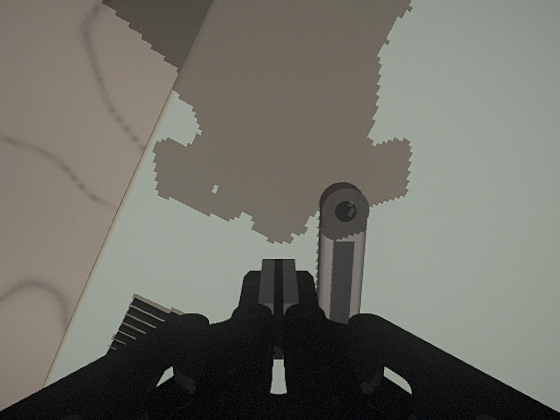

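View pics/s6.png

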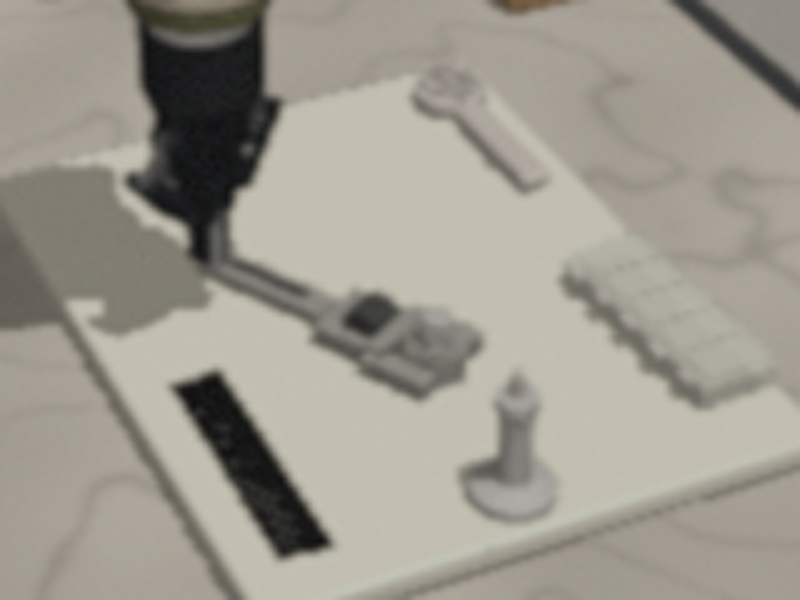

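Fingers are beside the handle ((280,270) against handle edge (318,250)), clear on the −y side, and the comb is well away. I go down and approach sideways.

carry_out(offset=[[20,0,0],[9,0,0],[0,0,4],[0,0,3],[0,0,2],[0,0,0]], twist=[[0,0,0],[0,0,0],[0,0,0],[0,0,0],[0,0,0],[0,0,0]], claw=[1,1,1,1,1,1])

```text
time_s: 14.68
tool_pos: [0.5049, -0.0183, 0.0414]
tcp_rot: [-0.389, 1.535, 0.389]
wrist_force: [-3.0, -1.5, 4.6]
gripper_width: -0.002
```

Contact came a bit early with an upward force of 4.6 N, so the finger's wider shoulder may be on the handle's edge. I look before pushing.

```bash
python3 look.py w7; python3 -c "
from h import *
im=cv2.imread('pics/w7.png')[200:330,210:370]; cv2.imwrite('pics/w7z.png',cv2.resize(im,None,fx=4.5,fy=4.5,interpolation=cv2.INTER_CUBIC))"
```

```text
14.675 [ 0.50489748 -0.01827452  0.04136786] [-3.  -1.5  4.6] [-4.760e-01  8.794e-01 -5.000e-04]
```

View pics/w7z.png

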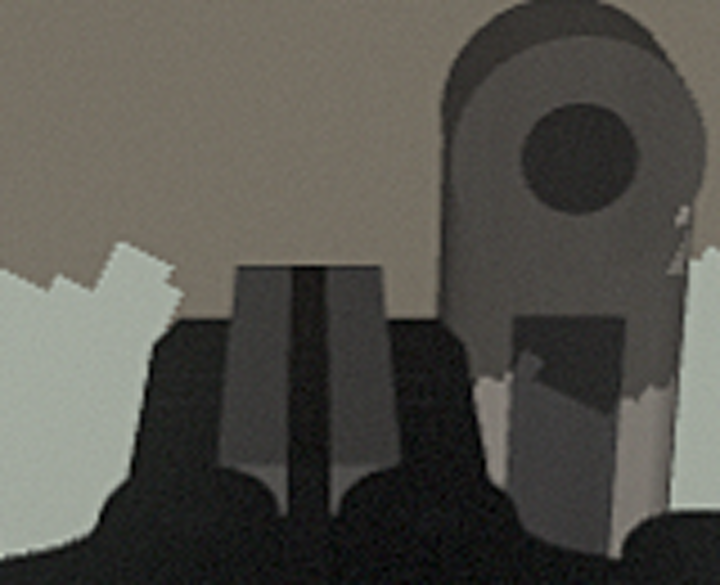

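The pads (grey tip, about 12 mm thick) have a wider black shoulder about 9 mm above the tip, and it rests on the handle's top edge (crop (465,345)). I back off, rise 3.5 mm, and approach with the pad tip itself.

carry_out(offset=[[0,0,-4],[-3.5,0,0],[0,0,4],[0,0,2],[0,0,2],[0,0,0]], twist=[[0,0,0],[0,0,0],[0,0,0],[0,0,0],[0,0,0],[0,0,0]], claw=[1,1,1,1,1,1])

```text
time_s: 15.48
tool_pos: [0.5082, -0.0161, 0.0442]
tcp_rot: [-0.389, 1.536, 0.389]
wrist_force: [-1.4, 0.3, 0.2]
gripper_width: -0.002
```

carry_out(offset=[[0,0,2],[0,-0.2,7.5],[0,-0.2,7.5],[0,-0.2,7.5],[0,0,0]], twist=[[0,0,0],[0.05,0,0],[0.05,0,0],[0.05,0,0],[0,0,0]], claw=[1,1,1,1,1])

```text
time_s: 16.1
tool_pos: [0.53, -0.0058, 0.0438]
tcp_rot: [-0.272, 1.555, 0.272]
wrist_force: [-0.6, 0.2, 0.3]
gripper_width: 0.002
```

```bash
python3 look.py w8
```

```text
16.1 [ 0.53004527 -0.00580825  0.0438438 ] [-0.6  0.2  0.3] [-3.396e-01  9.406e-01  6.000e-04]
```

View pics/w8.png

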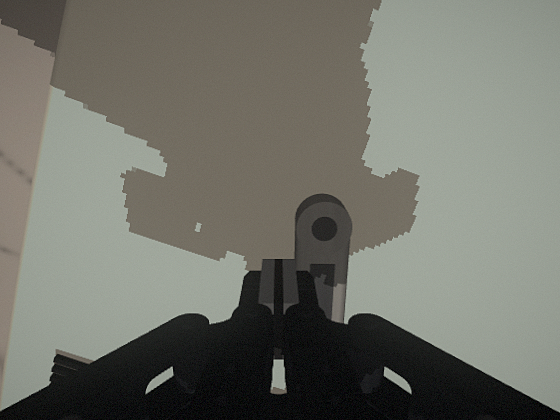

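The handle is moving with the pad ((297,265) contact) and stays parallel to the tool. I continue round the arc.

carry_out(offset=[[0,-0.2,7.4],[0,-0.2,7.4],[0,-0.2,7.4],[0,-0.2,7.4],[0,-0.2,7.4],[0,0,0]], twist=[[0.05,0,0],[0.05,0,0],[0.05,0,0],[0.05,0,0],[0.05,0,0],[0,0,0]], claw=[1,1,1,1,1,1])

```text
time_s: 16.9
tool_pos: [0.5664, 0.0019, 0.0441]
tcp_rot: [-0.076, 1.57, 0.076]
wrist_force: [-1.5, 0.5, -0.7]
gripper_width: -0.004
```

carry_out(offset=[[0,-0.2,7.4],[0,-0.2,7.4],[0,-0.2,7.4],[0,-0.2,7.4],[0,-0.2,7.4],[0,0,0],[0,0,0]], twist=[[0.05,0,0],[0.05,0,0],[0.05,0,0],[0.05,0,0],[0.05,0,0],[0,0,0],[0,0,0]], claw=[1,1,1,1,1,1,1])

```text
time_s: 17.77
tool_pos: [0.6033, 0.0005, 0.0444]
tcp_rot: [0.119, 1.567, -0.12]
wrist_force: [-0.9, -0.2, -0.2]
gripper_width: 0.003
```

```bash
python3 look.py w9; python3 -c "
from h import *
save('top','t9.png',(250,165,370,240),6)"
```

```text
17.775 [6.03330773e-01 5.12406453e-04 4.44314227e-02] [-0.9 -0.2 -0.2] [ 1.517e-01  9.884e-01 -2.000e-04]
```

View pics/w9.png

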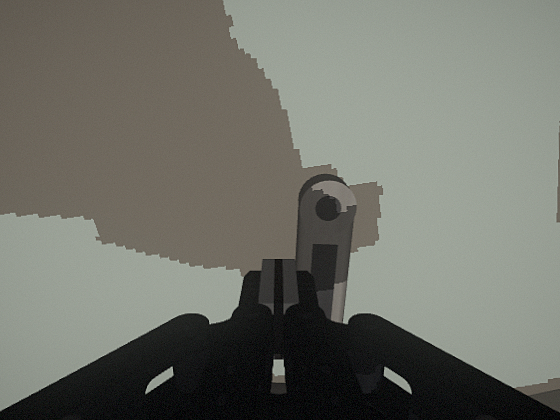

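View pics/t9.png

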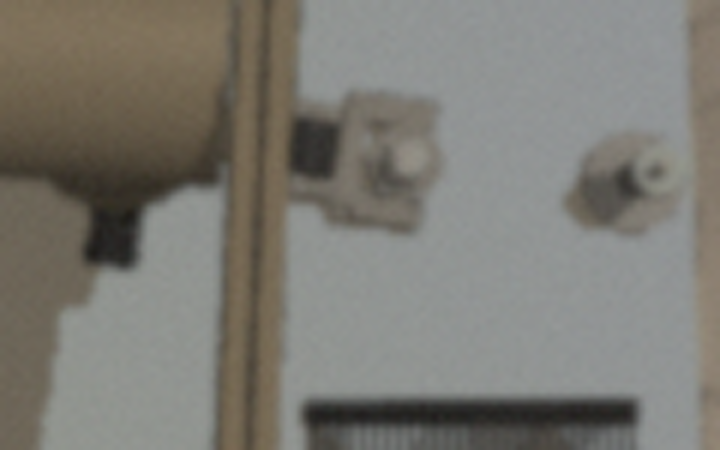

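Run:
```python
from h import *
c=np.load('c.npy',allow_pickle=True).item()
N=np.array([.59545,-.1381])
p=ray(c,(326.5,208),.036)[:2]; v=N-p; a=np.arctan2(v[1],v[0])
print(p,np.linalg.norm(v),'yaw now',a,'turn',-1.0807-a+ .9/1000/.17)
```

```text
[0.62684217 0.03011921] 0.17112325997535707 yaw now -1.7552888534987445 turn 0.6798829711458033
```

Turned about 0.675 rad so far by the handle's hole (radius 171 mm from the nut, plausible), so about 0.11 rad remains.

carry_out(offset=[[0,-0.2,5.5],[0,-0.2,5.5],[0,-0.2,5.4],[0,0,0],[0,0,0]], twist=[[0.037,0,0],[0.037,0,0],[0.037,0,0],[0,0,0],[0,0,0]], claw=[1,1,1,1,1])

```text
time_s: 18.5
tool_pos: [0.6194, -0.003, 0.0443]
tcp_rot: [0.208, 1.561, -0.208]
wrist_force: [-1.0, 1.5, -0.3]
gripper_width: -0.001
```

carry_out(offset=[[0,0,-6],[0,0,-10],[-40,0,0],[-50,-50,0],[-50,-50,10],[0,-50,0],[0,-20,0],[0,0,0],[0,0,0]], twist=[[0,0,0],[0,0,0],[0,0,0],[0,0,0],[0,0,0],[0,0,0],[0,0,0],[0,0,0],[0,0,0]], claw=[1,1,1,1,1,1,1,1,1])

```text
time_s: 19.62
tool_pos: [0.5707, -0.1523, 0.1716]
tcp_rot: [0.208, 1.562, -0.207]
wrist_force: [0.0, 0.2, 0.6]
gripper_width: -0.0
```

```bash
python3 look.py w10
```

```text
19.625 [ 0.57070064 -0.15225765  0.17156351] [0.  0.2 0.6] [2.614e-01 9.652e-01 6.000e-04]
```

View pics/w10.png

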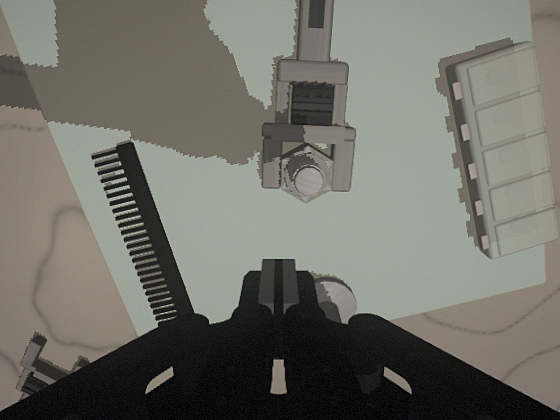

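Run:
```python
import cv2
im=cv2.imread('pics/w10.png')[0:215,240:375]
cv2.imwrite('pics/w10z.png',cv2.resize(im[:105],None,fx=5.5,fy=5.5,interpolation=cv2.INTER_CUBIC))
cv2.imwrite('pics/w10y.png',cv2.resize(im[110:210],None,fx=5.5,fy=5.5,interpolation=cv2.INTER_CUBIC))
```

```text
(no output)
```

View pics/w10z.png

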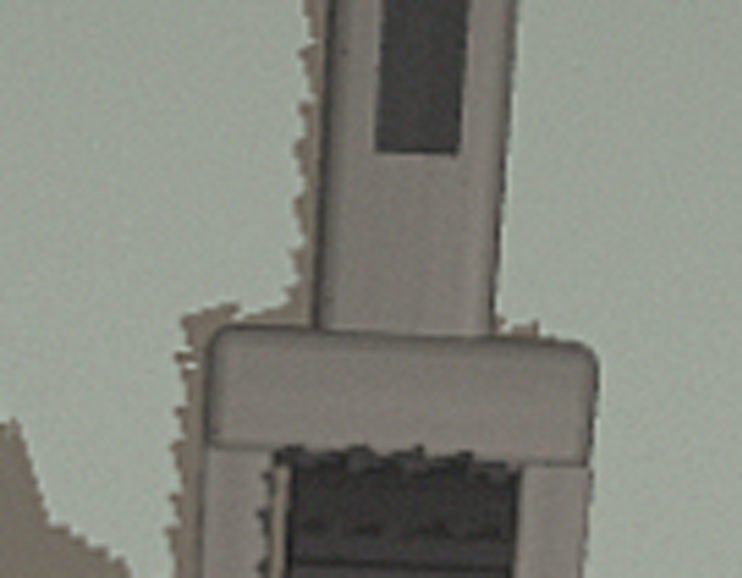

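View pics/w10y.png

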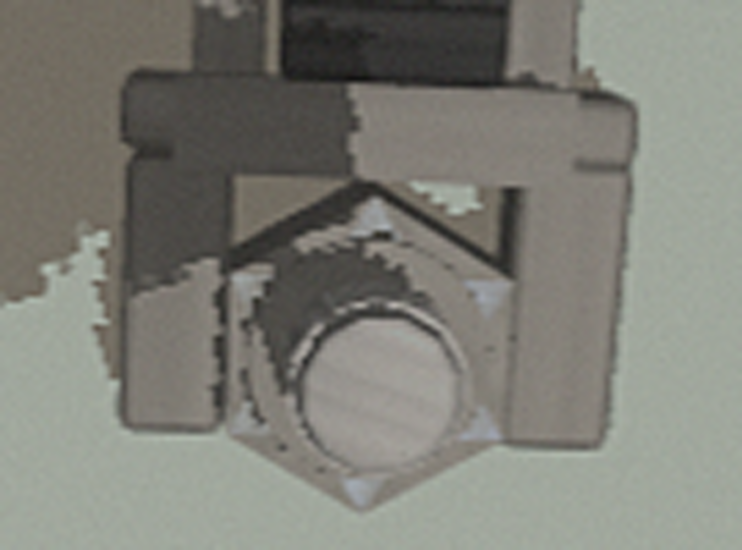

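Run:
```python
from h import *
c=np.load('c.npy',allow_pickle=True).item()
q=lambda u,v,z,o=0: ray(c,(240+u/5.5,o+v/5.5),z)[:2]
a=(q(330,10,.036)+q(516,10,.036))/2; b=(q(317,315,.036)+q(493,315,.036))/2
d=(b-a)/np.linalg.norm(b-a); n=np.array([-d[1],d[0]]); yaw=np.arctan2(d[1],d[0])
print('yaw',yaw,'turn',-1.0807-yaw)
nut=q(380,392,.064,110); print('nut',nut,'hw',np.linalg.norm(q(330,10,.036)-q(516,10,.036)))
L=q(221,400,.038,110);R=q(508,400,.038,110); print('gap',(R-L)@n*1e3,(nut-L)@n*1e3,(R-nut)@n*1e3,'off',(nut-a)@n*1e3)
nd=q(362,512,.043,110)-q(375,195,.043,110); print('nut corner len',np.linalg.norm(nd),'yaw',np.arctan2(nd[1],nd[0]))
# flats
for (p1,p2) in (((230,275),(228,432)),((513,280),(503,437))):
    e=q(*p2,.043,110)-q(*p1,.043,110); print('flat',np.linalg.norm(e),np.arctan2(e[1],e[0]))
```

```text
yaw -1.8738651902466346 turn 0.7931651902466346
nut [ 0.59525114 -0.13819802] hw 0.021682071136841976
gap 37.572757734156085 18.338953506025717 19.233804228130367 off -0.4143688324744953
nut corner len 0.04128799924625958 yaw -1.8530441485711409
flat 0.02043066461078435 -1.8449281209238553
flat 0.020479027992366918 -1.8556678091950571
```

Run:
```python
from h import *
c=np.load('c.npy',allow_pickle=True).item(); o=observe()
Rt=Ro.from_rotvec(o['tcp_rot']).as_matrix(); M=c['R']@Rt; p=Rt.T@(-c['R'].T@c['t']-o['tool_pos'])
def cam(pos,rv):
    R=Ro.from_rotvec(rv).as_matrix(); k=dict(c); k['R']=M@R.T; k['t']=-k['R']@(np.array(pos)+R@p); return k
k=cam([.59634,-.14064,.1874],[-.388,1.538,.390])
q=lambda u,v,z: ray(k,(225+u/7,160+v/7),z)[:2]
print('nut',q(378,285,.064))
e=q(380,412,.043)-q(375,45,.043); print(np.linalg.norm(e),np.arctan2(e[1],e[0]))
for p1,p2 in (((214,140),(219,322)),((548,140),(545,322))):
    e=q(*p2,.043)-q(*p1,.043); print('flat',np.linalg.norm(e),np.arctan2(e[1],e[0]))
# edge profiles across jaws, both pictures
for f,rows,cols in (('w5',range(186,196),range(245,315)),('w10',range(178,188),range(262,358))):
    g=cv2.cvtColor(cv2.imread(f'pics/{f}.png'),cv2.COLOR_BGR2GRAY)[rows.start:rows.stop,cols.start:cols.stop]
    print(f,list(np.median(g,0).astype(int)))
```

```text
nut [ 0.59561833 -0.1385551 ]
0.041016095803864804 -1.0614248289254316
flat 0.020347838377855032 -1.066037786195261
flat 0.02034044733141398 -1.07163373866402
w5 [np.int64(121), np.int64(121), np.int64(120), np.int64(121), np.int64(121), np.int64(123), np.int64(124), np.int64(124), np.int64(115), np.int64(98), np.int64(112), np.int64(130), np.int64(112), np.int64(99), np.int64(125), np.int64(126), np.int64(126), np.int64(127), np.int64(129), np.int64(114), np.int64(97), np.int64(81), np.int64(87), np.int64(80), np.int64(111), np.int64(141), np.int64(142), np.int64(145), np.int64(147), np.int64(144), np.int64(142), np.int64(144), np.int64(146), np.int64(148), np.int64(150), np.int64(147), np.int64(147), np.int64(144), np.int64(144), np.int64(144), np.int64(145), np.int64(131), np.int64(127), np.int64(97), np.int64(107), np.int64(99), np.int64(101), np.int64(94), np.int64(108), np.int64(124), np.int64(122), np.int64(122), np.int64(123), np.int64(122), np.int64(124), np.int64(128), np.int64(130), np.int64(114), np.int64(99), np.int64(120), np.int64(127), np.int64(126), np.int64(125), np
[... 843 characters left out ...]
nt64(154), np.int64(155), np.int64(156), np.int64(156), np.int64(157), np.int64(157), np.int64(157), np.int64(159), np.int64(156), np.int64(158), np.int64(156), np.int64(142), np.int64(128), np.int64(135), np.int64(137), np.int64(128), np.int64(130), np.int64(129), np.int64(131), np.int64(128), np.int64(120), np.int64(115), np.int64(123), np.int64(129), np.int64(128), np.int64(129), np.int64(130), np.int64(131), np.int64(132), np.int64(131), np.int64(130), np.int64(128), np.int64(126), np.int64(128), np.int64(130), np.int64(130), np.int64(131), np.int64(130), np.int64(119), np.int64(106), np.int64(145), np.int64(168), np.int64(166), np.int64(164), np.int64(163), np.int64(164), np.int64(164)]
```

Nut turned by 0.785 rad (flats −1.069 → −1.850), the wrench by 0.79, and the jaw gap is unchanged relative to the nut. Last check of the surroundings, then hand in.

Run:
```python
from h import *
save('top','tend.png'); a=cv2.imread('pics/top0.png');b=cv2.imread('pics/tend.png')
d=cv2.absdiff(a,b).max(2)
for n,(x0,y0,x1,y1) in dict(case=(295,130,358,160),brush=(218,136,275,160),comb=(297,228,360,246),stand=(342,182,368,206),jar=(412,228,448,258),soap=(112,186,144,222)).items(): print(n,d[y0:y1,x0:x1].mean().round(1))
```

```text
case 20.9
brush 9.3
comb 17.6
stand 51.4
jar 8.1
soap 8.8
```

View pics/tend.png

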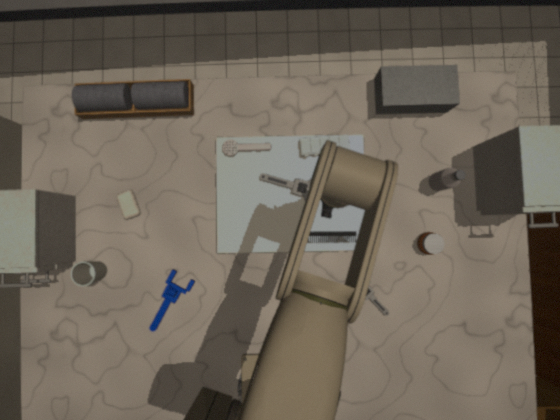

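The case, brush, comb, jar and soap are where they were. The arm itself covers the stand in this view, but it was unmoved in t9 and the gripper passed above it. The gripper is free, about 90 mm above the stud.

```bash
python3 -c "
from bench import *
print(observe()['wrist_force'],close_job())"
```

```text
the job is handed in; nothing more can be done
[ 0.02582175 -0.01813873 -0.15886095] None
```

I closed the wrench's jaws onto the nut with the thumbwheel, then turned the nut clockwise by about an eighth of a turn. The wrench is left lying on the nut, and I handed the job in after about 20 s of the 72 s allowed.

**Jaws:** Two thumbwheel strokes took the gap from 42.6 to 38.6 to about 36.4 mm. A third stroke slipped on the wheel at about 9 N, so it was stiff and the jaws were snug.

**Turn:** I pushed the handle's −y side round with the closed fingertips. From the pictures, the nut turned about 0.785 rad and the wrench about 0.79 rad. The gripper was then lifted clear, with no contact force.

**Checks that did not fully agree:**
- **Jaw gap:** the last picture read 37.6 mm, against 36.4 mm before the turn. Comparing jaw edges in the two pictures, scaled for camera height, showed no change, so I put the difference down to shadow on the edges. Nut and wrench differ by about 0.02 rad, which suggests about 0.4 mm of play.
- **First touch on the handle:** a finger shoulder rested on the handle's top edge at about 5 N. I backed off and raised the tool before pushing.
- **Other things:** the pill case, brush, comb, jar and soap looked unmoved at the end. The arm hid the thermometer stand in the final top view and partly covered the case and comb. The stand was last seen in place just before the final push.

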